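# Dock the battery and lock it in

### The job

Put the wide battery pack down into the pocket of the charging dock so that it stands upright on the pocket floor, let go of it, and then swing the dock's locking lever fully shut over it. Leave the slim battery pack where it stands; it belongs to another device.

Things in the scene. Friction and masses are not known exactly. Their poses are not given: they have to be found in the camera images.
- battery_center (a point): centre of the wide battery pack, a dark block 42 (x) x 72 (y) x 56 (z) mm, 0.17 to 0.35 kg, standing upright on the table, its centre 28 mm above its underside. Its own y runs along its length, z up; grasp it across its 42 mm width (along its x). Either way round fits.
- slim_battery_center (a point): centre of the slim battery pack, which must stay where it is: same look, length and height but only 24 mm wide (24 (x) x 72 (y) x 56 (z) mm). The two packs may stand in either place.
- pocket_floor (a point): centre of the floor of the open pocket in the grey charging dock, fixed to the table. Pocket 54 (x) x 84 (y) mm, 20 mm deep: floor 6 mm, rim 26 mm above the table; z up. The seated pack's top is 62 mm above the table. The dock reaches 42 mm either side in x, -57 to +103 mm in y. At x = 0, y = +62 mm in this frame an upright pillar, 22 mm thick, carries the locking lever.
- lock_lever (a joint): locking lever, a steel arm (18 mm wide, 67 to 76 mm above the table) that turns level about the pillar: 0 = shut at its stop, pointing along the pocket's -y over the pack; grows to 2.1 rad as it swings open to the pocket's -x side (1.57: along -x). Starts open (1.5 to 2.0). Light friction holds it where left (under 2 N at the peg moves it); no spring, no click.
- lever_peg (a point): mid-height of the round upright peg on the lever's free end, 16 mm thick, 70 mm from the pillar's axis, 76 to 112 mm above the table (this point: 94 mm). Push it, or pinch it from above. In the pocket's frame it is at x = -70 sin q, y = 62 - 70 cos q mm for lever angle q; shut, it stands over the pack.
Things that resemble listed ones, but are neither listed nor needed, are in the scene too. Leave any red or turquoise look-alike of the part that bears battery_center alone.

How it is judged:
By the outcome, as a careful person would: the job done as asked, in the order asked, and still so for the second after the job is handed in, with the robot touching nothing.
It also fails if it takes over 51 s, if anything falls off the work surface, if the arm or the gripper's body presses on something with over 40 N, if the wrist force passes 120 N, or if a joint passes its speed limit or range.

### The arm

A 6-joint arm with a two-finger parallel gripper is mounted at the origin on a cart in front of the work surface, level with it; the furniture and walls round the work are solid. World frame = base frame: x ahead of the robot, y to its left, z up, the work surface at z = 0. Lengths are in mm, angles in rad, forces in N, time in s.
With the tool pointing down it reaches from about 300 to 775 mm from the base axis. Payload 14.6 kg.
Tool frame: the origin (TCP) lies on the front face of the gripper's body, between the roots of the fingers; the fingertips stand 97 mm ahead of it and the grasp point (between the pads) lies 78 mm ahead of it; z points along the fingers, y is the direction in which the jaws open and shut (so a half turn about z gives the same grasp; the last joint's range is limited). The gripper opens to 94 mm and grips with 3 to 60 N. Pads are 16 mm wide; open, the fingers measure 119 mm over their backs; the gripper's body (75 mm by 177 mm) begins 78 mm behind the grasp point.
Start: joints at [1.07, 0.3, 1.521, -0, 1.321, -0.067], TCP at [231.173, 499.048, 302.646] pointing down, gripper open.
Joint ranges: [-3.03, 3.03], [-0.79, 2.21], [0.23, 2.52], [-1.04, 4.18], [0, 3.07], [-2.55, 2.55]. Speed limits (rad/s): [2.22, 2.22, 2.57, 3.14, 3.14, 3.14].

### API

Orientations are given as [roll, pitch, yaw] about the fixed x, y, z axes, in that order (R = Rz(yaw) Ry(pitch) Rx(roll)).
In Python, from cell import manip, eyes, finder gives the robot as it stands.
- The arm moves only by the tool drive_tool, never from a script. Its argument "rows" is a list of rows, each an object with "offset": the shift along the tool's x, y, z in mm, a list of three; "spin": the turn about the tool's z in degrees; "jaw": the finger opening in mm, from 0 to 94. In form: [{"offset": [dx, dy, dz], "spin": spin, "jaw": jaw}, ...]. A call has 1 to 20 rows; each row shifts and turns the commanded pose from where the row before left it, along the tool's axes as they then stand; what a row does not reach is not made up. A row lasts 1/10 s, in which the tool goes at most 50 mm and 8.59 degrees, less where a joint would pass 70% of its speed; a pose out of reach is approached as far as the arm can. A call is refused whole if a number of a shift passes 50 or a number of a turn 8.59, either way. A call with a gripper value outside its range is refused whole. The fingers move at their own pace and stop on an object; "force" is the grip in N (left out, the last holds). Time passes only in rows, so rows that do not move let the fingers close. It gives the time, the measured TCP pose, the force and the opening at its end, in the units of the state.
- manip.read_state(): the state, without advancing time (a new reading comes with each control period).
- eyes.camera(name): name is "side" or "top" or "wrist"; returns a dict with "color" (420x560x3 uint8, blue, green, red), "depth" (420x560 float32, mm along the optical axis (not along the pixel's ray), 0 where there is no reading), "vfov" (degrees; the focal length in pixels is half the picture's height over the tangent of half this angle, whatever the lens; pixels are square), "cx", "cy" (the principal point, pixels), "rvec" (rotation vector, rad) and "tvec" (3), from world to camera coordinates, as OpenCV has them. Camera axes: x right, y down, z forward; pixel columns grow to the right and rows downward; lengths in mm; the calibration is good to about 2 mm. A picture is of the moment at which its call begins.
- manip.sign_off(): hands the job in, once; it reports no verdict.
Trained networks look in the newest picture that a camera, given by its name, has taken for a name from the list of things; names that differ only in an ending like _2 or _b are one class to them, and where a whole thing is asked for, a point or a joint stands for the part that bears it (a point fixed in the world has none). Each returns a list of dicts, best first, with "p" (0 to 1); they miss things now and then, are a little off and sometimes report something else, mostly with a low value. They report only what shows in the picture. A call takes as long as a camera call. They do not tell look-alikes from the thing itself.
- finder.find_in(camera, target): "uv" ([column, row] in pixels, amid what is visible of it).
The state is a dict: "clock": time; "joints": joint angles; "qd": joint speeds; "effort": joint torques, N m; "eef_pos": TCP position; "eef_rot": TCP orientation; "wrist_force": force on the tool from outside, world axes, zero at the start; "moment": the same for the moment, N m; "finger_gap": finger opening in mm.
Only numpy, scipy, OpenCV 4.12 (cv2) and the standard library are available. Lean on these libraries where they do the work, as an engineer would, in place of code of your own. Each camera call takes 0.05 s, during which the arm holds its last target. There are 200 camera calls.

## Working session

There is one attempt and no reset: what is moved stays moved. The work goes in short steps, Python scripts to look and compute and a tool call to move; the robot and the scene stay as the last step left them, time stands still between calls to the robot, and variables do not carry over. Pictures are saved under pics/ and viewed, about 8 in all and at most 12, crops included, and the job is handed in when it is done.

Besides the shell and the picture viewer there is one more tool, called after "Request:" in YAML: its name, and indented under it one key for each argument. drive_tool: Moves the arm, as the interface text tells. Its arguments: {"type":"object","properties":{"rows":{"type":"array","items":{"type":"object","properties":{"offset":{"type":"array","items":{"type":"number"}},"spin":{"type":"number"},"jaw":{"type":"number"}}}},"force":{"type":"number"}},"required":["rows"]}

```bash
mkdir -p pics; cat > h.py <<'E'
import numpy as np, cv2
from cell import manip, eyes, finder
def cam(n):
    c=eyes.camera(n); c['R']=cv2.Rodrigues(np.array(c['rvec'],float))[0]; c['t']=np.array(c['tvec'],float).ravel()
    c['f']=c['color'].shape[0]/2/np.tan(np.radians(c['vfov'])/2); return c
def cloud(c):
    d=c['depth'];v,u=np.indices(d.shape)
    P=np.stack([(u-c['cx'])/c['f']*d,(v-c['cy'])/c['f']*d,d],-1)
    W=(P-c['t'])@c['R']; W[d<=0]=np.nan; return W
def ray(c,u,v,z):
    r=np.array([(u-c['cx'])/c['f'],(v-c['cy'])/c['f'],1])@c['R']; o=-c['t']@c['R']
    return o+r*(z-o[2])/r[2]
E
python3 - <<'E'
from h import *
print(manip.read_state())
ims=[]
for n in ['top','side']:
    c=cam(n);W=cloud(c);cv2.imwrite(f'pics/{n}0.png',c['color']);np.savez(f'{n}0.npz',W=W)
    print(n,c['f'],-c['t']@c['R'])
    for t in ['battery_center','slim_battery_center','pocket_floor','lock_lever','lever_peg']:
        for r in finder.find_in(n,t)[:5]:
            u,v=map(int,r['uv']); print(t,r['p'],u,v,W[v,u].round())
E
```

```text
{'clock': 0.0, 'joints': array([ 1.07040256e+00,  3.00484192e-01,  1.52157751e+00, -1.22521478e-05,
        1.32071686e+00, -6.66196275e-02]), 'qd': array([ 0.00161691,  0.00143991,  0.00109452,  0.0009862 ,  0.00138977,
       -0.0008597 ]), 'effort': array([ 8.16944539e-04, -5.31816816e+01, -3.52743316e+01,  7.08862580e-02,
        2.44090625e-02, -9.33171577e-05]), 'eef_pos': array([231.10556985, 498.9223616 , 302.08059734]), 'eef_rot': array([-3.14040858e+00, -6.71054592e-05,  2.70782151e+00]), 'wrist_force': array([ 0.3684001 ,  0.17160993, -0.17187191]), 'moment': array([ 0.02969901, -0.01686856,  0.00482982]), 'finger_gap': 94.09898247447315}
top 516.1082362130742 [ 406.50799281   76.81164633 1208.73452688]
battery_center 0.9 209 237 [431. 281.  57.]
battery_center 0.8 305 245 [407.  67.  59.]
battery_center 0.61 295 166 [585.  84.  58.]
battery_center 0.55 259 211 [485. 167.  63.]
slim_battery_center 0.71 189 193 [531. 326.  53.]
pocket_floor 0.64 364 192 [526. -75.   8.]
lock_lever 0.62 355 206 [489. -45.  79.]
lever_peg 0.67 356 205 [492. -48.  75.]
side 542.2522098427995 [ 304.12069236 1077.88348815  633.87750069]
battery_center 0.88 268 251 [483. 205.  52.]
battery_center 0.83 232 224 [584. 101.  42.]
battery_center 0.73 317 228 [401.  85.  45.]
battery_center 0.62 290 286 [423. 302.  47.]
slim_battery_center 0.77 225 300 [525. 369.  52.]
pocket_floor 0.81 275 194 [516. -39.  52.]
lock_lever 0.69 292 185 [476. -39.  80.]
lever_peg 0.9 291 184 [480. -47.  78.]
```

View pics/top0.png

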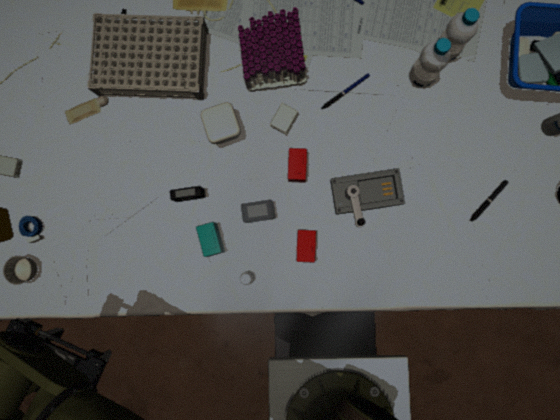

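View pics/side0.png

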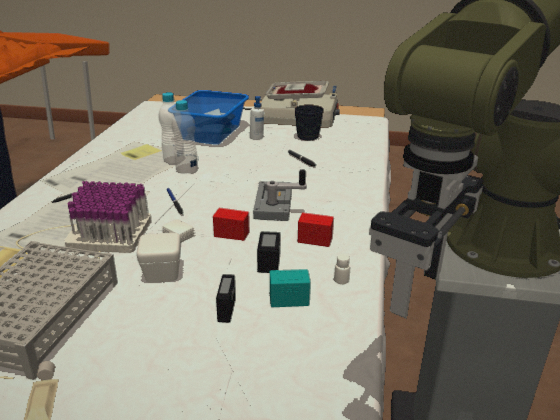

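The top view shows a wide dark pack at about (258,211) and a slim one at (187,193). The red blocks at (298,165) and (307,245) and the turquoise one at (209,239) are look-alikes. The dock is at (367,191), with its pillar at (353,190) and its peg at (361,222). In the side view the wide pack is at (268,251) and the slim one at (226,298). I'll measure footprints and confirm with a crop.

```bash
python3 - <<'E'
from h import *
im=cv2.imread('pics/top0.png'); W=np.load('top0.npz')['W']
a=cv2.resize(im[150:270,165:415],None,fx=3.2,fy=3.2,interpolation=cv2.INTER_CUBIC)
cv2.imwrite('pics/crop1.png',a)
def rect(uv,lo,hi,r):
    u,v=uv; w=W[v-r:v+r,u-r:u+r].reshape(-1,3); m=(w[:,2]>lo)&(w[:,2]<hi); p=w[m]
    (c,s,an)=cv2.minAreaRect(p[:,:2].astype(np.float32)); print(uv,m.sum(),'c',np.round(c,1),'size',np.round(s,1),'ang',round(an,1),'z',np.median(p[:,2]).round(1), 'mean',p[:,:2].mean(0).round(1))
    b=cv2.boxPoints((c,s,an)); print(b.round().tolist())
for uv in [(258,211),(187,193)]: rect(uv,48,72,28)
rect((367,191),18,34,45)
rect((367,191),2.,34,42)
rect((361,210),62,84,45); rect((361,222),98,125,20)
E
```

```text
(258, 211) 594 c [487.6 171.4] size [42.4 72. ] ang 7.3 z 56.1 mean [487.3 171.2]
[[462.0, 204.0], [471.0, 133.0], [513.0, 138.0], [504.0, 210.0]]
(187, 193) 342 c [532.4 333.9] size [25.2 72.9] ang 6.8 z 56.2 mean [532.3 332.5]
[[516.0, 369.0], [524.0, 296.0], [549.0, 299.0], [541.0, 372.0]]
(367, 191) 1446 c [527.7 -80.9] size [ 84.8 160.6] ang 6.9 z 26.1 mean [528.1 -72.9]
[[476.0, -6.0], [495.0, -166.0], [579.0, -156.0], [560.0, 4.0]]
(367, 191) 4057 c [530.7 -81.7] size [195.1 195.8] ang 88.1 z 6.3 mean [531.6 -82.3]
[[430.0, -176.0], [625.0, -182.0], [632.0, 13.0], [436.0, 19.0]]
(361, 210) 333 c [490.  -44.7] size [91.7 27.1] ang 4.3 z 76.7 mean [497.  -45.7]
[[443.0, -35.0], [445.0, -62.0], [537.0, -55.0], [535.0, -28.0]]
(361, 222) 47 c [454.5 -54.1] size [15.4 12.9] ang 89.7 z 111.8 mean [454.1 -53.6]
[[448.0, -62.0], [461.0, -62.0], [461.0, -46.0], [448.0, -46.0]]
```

View pics/crop1.png

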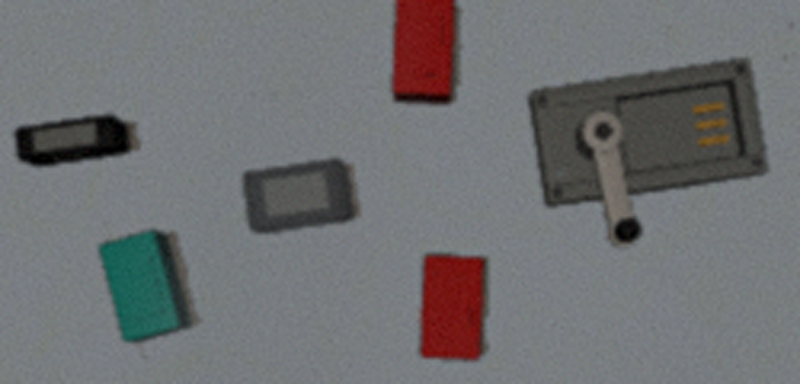

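The crop confirms two dark packs. The one at top-image (258,211) measures 42.4 x 72 mm with its top at 56, so it is the wide pack. The one at (187,193) measures 25 x 73 mm, so it is the slim pack. Red and turquoise blocks stay put. The dock fits its 84 x 160 mm size at 6.9°, which puts the pocket at about (530.5,-103.7). The peg is 69.7 mm from the pillar axis (70 expected), giving q≈1.52. Next I turn and move above the wide pack.

Request:
drive_tool:
  rows:
    - {"offset": [0,0,0],"spin": 7.25,"jaw": 94}
    - {"offset": [0,0,0],"spin": 7.25,"jaw": 94}
    - {"offset": [0,0,0],"spin": 7.25,"jaw": 94}
    - {"offset": [0,0,0],"spin": 7.25,"jaw": 94}
    - {"offset": [0,0,0],"spin": 7.25,"jaw": 94}
    - {"offset": [0,0,0],"spin": 7.25,"jaw": 94}
    - {"offset": [0,0,0],"spin": 7.25,"jaw": 94}
    - {"offset": [0,0,0],"spin": 7.25,"jaw": 94}
    - {"offset": [-32.5,19.4,5],"spin": 0,"jaw": 94}
    - {"offset": [-32.5,19.4,5],"spin": 0,"jaw": 94}
    - {"offset": [-32.5,19.4,5],"spin": 0,"jaw": 94}
    - {"offset": [-32.5,19.4,5],"spin": 0,"jaw": 94}
    - {"offset": [-32.5,19.4,5],"spin": 0,"jaw": 94}
    - {"offset": [-32.5,19.4,5],"spin": 0,"jaw": 94}
    - {"offset": [-32.5,19.4,5],"spin": 0,"jaw": 94}
    - {"offset": [-32.5,19.4,5],"spin": 0,"jaw": 94}
    - {"offset": [-32.5,19.4,5],"spin": 0,"jaw": 94}
    - {"offset": [-32.5,19.4,5],"spin": 0,"jaw": 94}
    - {"offset": [-32.5,19.4,5],"spin": 0,"jaw": 94}
    - {"offset": [0,0,0],"spin": 0,"jaw": 94}
  force: 30

```text
clock: 2.6
eef_pos: [489.1, 168.0, 247.0]
eef_rot: [-3.141, 0.001, 1.692]
wrist_force: [0.3, 0.3, -0.3]
finger_gap: 94.2
```

```bash
cat >> h.py <<'E'
def togo(x,y,z,ang):
    s=manip.read_state(); p=s['eef_pos']; yw=s['eef_rot'][2]; d=np.array([x,y,z])-p
    tx=np.array([np.cos(yw),np.sin(yw),0]); ty=np.array([np.sin(yw),-np.cos(yw),0])
    print('t',round(s['clock'],2),'pos',p.round(1),'rot',np.degrees(s['eef_rot']).round(2),'gap',round(s['finger_gap'],1),'F',s['wrist_force'].round(1))
    print('tool offs',round(d@tx,1),round(d@ty,1),round(-d[2],1),'spin',round(np.degrees(yw)-90-ang,2))
E
python3 - <<'E'
from h import *
c=cam('wrist');W=cloud(c);cv2.imwrite('pics/w1.png',c['color'])
m=(W[...,2]>50)&(W[...,2]<62)&(abs(W[...,0]-487)<50)&(abs(W[...,1]-171)<60)
p=W[m];r=cv2.minAreaRect(p[:,:2].astype(np.float32));print(m.sum(),r,np.median(p[:,2]))
togo(487.6,171.4,121,7.3)
E
```

```text
4048 ((487.4834899902344, 173.3529052734375), (42.064186096191406, 71.72864532470703), 6.859936714172363) 56.07529354395648
t 2.65 pos [488.1 169.5 247.3] rot [-1.7996e+02  1.0000e-02  9.6980e+01] gap 94.1 F [-0.1 -0.2 -1.2]
tool offs 2.0 -0.3 126.3 spin -0.32
```

View pics/w1.png

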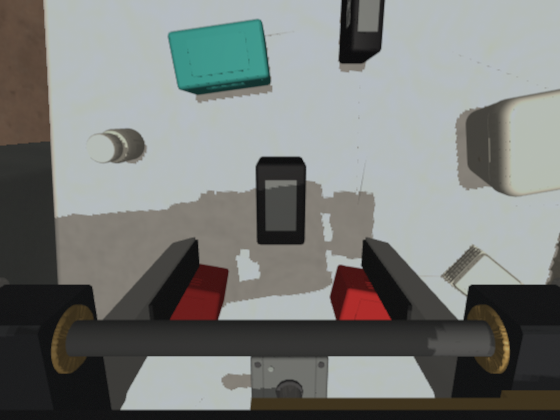

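The wrist view shows the wide pack at (281,200), square between the jaws. Red blocks are at either side, well clear. Next: descend, grasp and lift a little.

Request:
drive_tool:
  rows:
    - {"offset": [2.9,-0.3,16],"spin": 0,"jaw": 94}
    - {"offset": [0,0,25],"spin": 0,"jaw": 94}
    - {"offset": [0,0,25],"spin": 0,"jaw": 94}
    - {"offset": [0,0,25],"spin": 0,"jaw": 94}
    - {"offset": [0,0,20],"spin": 0,"jaw": 94}
    - {"offset": [0,0,15],"spin": 0,"jaw": 94}
    - {"offset": [0,0,0],"spin": 0,"jaw": 94}
    - {"offset": [0,0,0],"spin": 0,"jaw": 30}
    - {"offset": [0,0,0],"spin": 0,"jaw": 30}
    - {"offset": [0,0,0],"spin": 0,"jaw": 30}
    - {"offset": [0,0,0],"spin": 0,"jaw": 30}
    - {"offset": [0,0,0],"spin": 0,"jaw": 30}
    - {"offset": [0,0,0],"spin": 0,"jaw": 30}
    - {"offset": [0,0,0],"spin": 0,"jaw": 30}
    - {"offset": [0,0,0],"spin": 0,"jaw": 30}
  force: 30

```text
clock: 4.15
eef_pos: [486.9, 173.7, 121.8]
eef_rot: [3.141, -0.0, 1.695]
wrist_force: [1.6, 1.2, 0.5]
finger_gap: 41.5
```

```bash
python3 - <<'E'
from h import *
togo(530.5,-103.7,260,6.9)
E
```

```text
t 4.15 pos [486.9 173.7 121.8] rot [179.97  -0.    97.14] gap 41.5 F [1.6 1.2 0.5]
tool offs -280.7 8.7 -138.2 spin 0.24
```

Request:
drive_tool:
  rows:
    - {"offset": [0,0,-8],"spin": 0,"jaw": 30}
    - {"offset": [0,0,-22],"spin": 0,"jaw": 30}
    - {"offset": [0,0,-30],"spin": 0,"jaw": 30}
    - {"offset": [0,0,-30],"spin": 0,"jaw": 30}
    - {"offset": [0,0,-30],"spin": 0,"jaw": 30}
    - {"offset": [0,0,-18],"spin": 0,"jaw": 30}
    - {"offset": [-10,0,0],"spin": 0,"jaw": 30}
    - {"offset": [-30,1,0],"spin": 0,"jaw": 30}
    - {"offset": [-30,1,0],"spin": 0,"jaw": 30}
    - {"offset": [-30,1,0],"spin": 0,"jaw": 30}
    - {"offset": [-30,1,0],"spin": 0,"jaw": 30}
    - {"offset": [-30,1,0],"spin": 0,"jaw": 30}
    - {"offset": [-30,1,0],"spin": 0,"jaw": 30}
    - {"offset": [-30,1,0],"spin": 0,"jaw": 30}
    - {"offset": [-30,1,0],"spin": 0,"jaw": 30}
    - {"offset": [-20,1,0],"spin": 0,"jaw": 30}
    - {"offset": [-10,0,0],"spin": 0.2,"jaw": 30}
    - {"offset": [0,0,0],"spin": 0,"jaw": 30}
    - {"offset": [0,0,0],"spin": 0,"jaw": 30}

```text
clock: 6.05
eef_pos: [530.2, -102.5, 259.1]
eef_rot: [-3.141, -0.001, 1.692]
wrist_force: [1.4, 0.3, -2.9]
finger_gap: 42.1
```

```bash
python3 - <<'E'
from h import *
c=cam('wrist');W=cloud(c);cv2.imwrite('pics/w2.png',c['color'])
ax=np.radians(6.9);X=np.array([np.cos(ax),np.sin(ax)]);Y=np.array([-X[1],X[0]])
q=(W[...,:2]-[530.5,-103.7]); lx=q@X; ly=q@Y
for nm,lo,hi in [('rim',20,32),('peg',105,118),('pillar+lever',62,95)]:
    m=(W[...,2]>lo)&(W[...,2]<hi)&(abs(lx)<90)&(ly>-70)&(ly<110)
    if m.sum()>5: print(nm,m.sum(),'lx',np.percentile(lx[m],[1,50,99]).round(1),'ly',np.percentile(ly[m],[1,50,99]).round(1))
    if nm=='rim': print(cv2.minAreaRect(W[m][:,:2].astype(np.float32)))
c=cam('side');cv2.imwrite('pics/s2.png',c['color'][100:310,180:460].repeat(2,0).repeat(2,1))
togo(530.5,-103.7,127,6.9)
E
```

```text
rim 5728 lx [-41.1  10.3  41.6] ly [  1.4  77.4 104.4]
((525.01171875, -56.85497283935547), (84.22205352783203, 114.95368957519531), 6.828934669494629)
peg 451 lx [-77.  -68.7 -62. ] ly [52.4 59.9 67.1]
pillar+lever 2727 lx [-70.6 -24.9  11.8] ly [50.7 62.8 75.7]
t 6.15 pos [ 530.3 -102.1  259.5] rot [-1.7998e+02 -1.0000e-02  9.7000e+01] gap 41.9 F [-0.9  0.9 -2.7]
tool offs -1.6 -0.0 132.5 spin 0.1
```

View pics/w2.png

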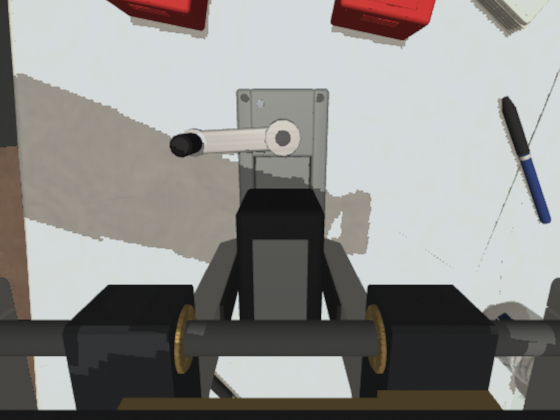

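View pics/s2.png

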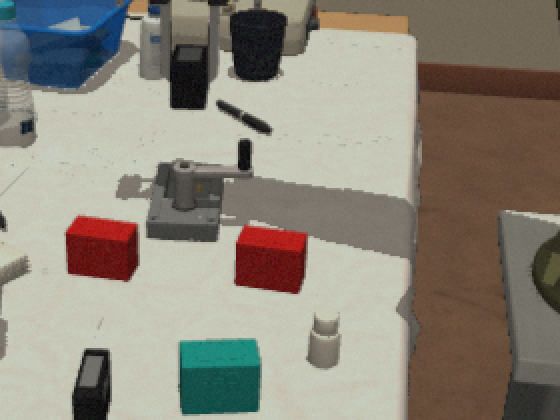

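The wrist view shows the pack gripped upright at (280,250), with the dock and pillar (283,137) ahead and the lever still open, peg at (185,145). The side view shows the pack held plumb. The dock measured from the wrist agrees within about 1 mm in y. I'll lower it, slowing at the rim.

Request:
drive_tool:
  rows:
    - {"offset": [-0.8,0,10],"spin": 0,"jaw": 30}
    - {"offset": [0,0,20],"spin": 0,"jaw": 30}
    - {"offset": [0,0,25],"spin": 0,"jaw": 30}
    - {"offset": [0,0,25],"spin": 0,"jaw": 30}
    - {"offset": [0,0,15],"spin": 0,"jaw": 30}
    - {"offset": [0,0,8],"spin": 0,"jaw": 30}
    - {"offset": [0,0,6],"spin": 0,"jaw": 30}
    - {"offset": [0,0,6],"spin": 0,"jaw": 30}
    - {"offset": [0,0,6],"spin": 0,"jaw": 30}
    - {"offset": [0,0,5],"spin": 0,"jaw": 30}
    - {"offset": [0,0,3],"spin": 0,"jaw": 30}
    - {"offset": [0,0,1],"spin": 0,"jaw": 30}
    - {"offset": [0,0,0],"spin": 0,"jaw": 30}
    - {"offset": [0,0,0],"spin": 0,"jaw": 30}

```text
clock: 7.55
eef_pos: [530.7, -103.8, 129.9]
eef_rot: [3.141, 0.0, 1.692]
wrist_force: [0.2, 1.0, -3.4]
finger_gap: 42.1
```

```bash
python3 - <<'E'
from h import *
c=cam('side');cv2.imwrite('pics/s3.png',c['color'][140:240,230:350].repeat(4,0).repeat(4,1))
togo(530.4,-103,127,6.9)
E
```

```text
t 7.6 pos [ 530.7 -103.8  129.9] rot [1.7998e+02 1.0000e-02 9.6950e+01] gap 41.7 F [ 0.2 -0.6 -2.9]
tool offs 0.8 -0.2 2.9 spin 0.05
```

View pics/s3.png

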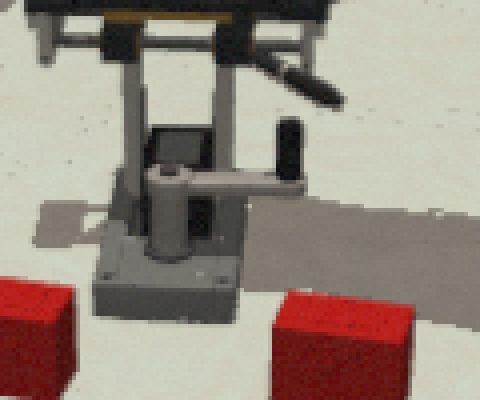

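The side crop shows the pack inside the pocket between the fingers, at about (180,180), with no contact force so far. I'll set it down, open and retreat upward.

Request:
drive_tool:
  rows:
    - {"offset": [0,0,1],"spin": 0,"jaw": 30}
    - {"offset": [0,0,1],"spin": 0,"jaw": 30}
    - {"offset": [0,0,0.5],"spin": 0,"jaw": 30}
    - {"offset": [0,0,0],"spin": 0,"jaw": 30}
    - {"offset": [0,0,0],"spin": 0,"jaw": 48}
    - {"offset": [0,0,0],"spin": 0,"jaw": 60}
    - {"offset": [0,0,0],"spin": 0,"jaw": 70}
    - {"offset": [0,0,0],"spin": 0,"jaw": 70}
    - {"offset": [0,0,0],"spin": 0,"jaw": 70}
    - {"offset": [0,0,-10],"spin": 0,"jaw": 70}
    - {"offset": [0,0,-25],"spin": 0,"jaw": 70}
    - {"offset": [0,0,-30],"spin": 0,"jaw": 70}
    - {"offset": [0,0,-30],"spin": 0,"jaw": 70}
    - {"offset": [0,0,-25],"spin": 0,"jaw": 70}
    - {"offset": [0,0,-10],"spin": 0,"jaw": 70}
    - {"offset": [0,0,0],"spin": 0,"jaw": 70}

```text
clock: 9.2
eef_pos: [530.8, -103.8, 258.4]
eef_rot: [3.139, 0.001, 1.692]
wrist_force: [-0.2, -0.6, -0.4]
finger_gap: 70.0
```

```bash
python3 - <<'E'
from h import *
ax=np.radians(6.9);X=np.array([np.cos(ax),np.sin(ax)]);Y=np.array([-X[1],X[0]])
for n in ['wrist','side']:
    c=cam(n);W=cloud(c)
    q=(W[...,:2]-[530.5,-103.7]); lx=q@X; ly=q@Y
    if n=='wrist': cv2.imwrite('pics/w4.png',c['color'])
    for nm,lo,hi in [('pack',52,66),('peg',105,118)]:
        m=(W[...,2]>lo)&(W[...,2]<hi)&(abs(lx)<90)&(ly>-70)&(ly<(45 if nm=='pack' else 100))
        if m.sum()>5: print(n,nm,m.sum(),cv2.minAreaRect(np.float32(np.stack([lx[m],ly[m]],1))),np.percentile(W[m][:,2],[5,50,95]).round(1))
togo(530.4,-103,127,6.9)
E
```

```text
wrist pack 3872 ((-1.1808013916015625, -0.5593376159667969), (71.9389419555664, 42.753414154052734), 88.83320617675781) [60.2 62.1 63.3]
wrist peg 465 ((-69.376220703125, 59.78289794921875), (15.415196418762207, 15.274547576904297), 52.416690826416016) [107.6 111.6 112.9]
side pack 178 ((-0.9782562255859375, -2.3916282653808594), (42.45880889892578, 74.1865005493164), 0.13355660438537598) [59.9 63.1 65.3]
side peg 36 ((-68.48753356933594, 60.256935119628906), (12.744553565979004, 18.946842193603516), 25.671884536743164) [105.2 111.4 114.1]
t 9.3 pos [ 530.3 -103.7  256.1] rot [-1.7993e+02 -3.0000e-02  9.6950e+01] gap 69.8 F [-0.4 -0.3  0.1]
tool offs 0.7 0.2 129.1 spin 0.05
```

View pics/w4.png

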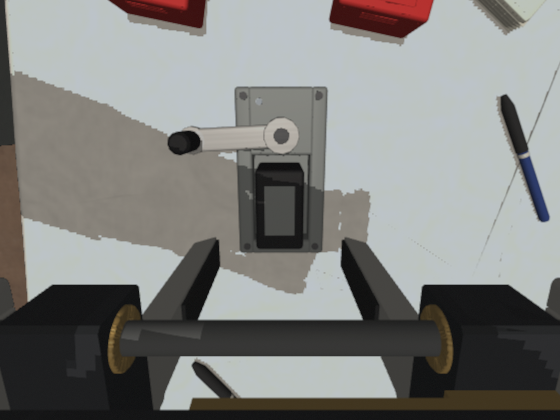

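The wrist view shows the pack at (280,205) inside the dock pocket with its top at 62 mm. It is seated upright and 1 mm off centre. The lever is still open, peg at (182,142). Next I turn 45° and pinch the peg from above.

Request:
drive_tool:
  rows:
    - {"offset": [0,0,0],"spin": 7.5,"jaw": 60}
    - {"offset": [0,0,0],"spin": 7.5,"jaw": 60}
    - {"offset": [0,0,0],"spin": 7.5,"jaw": 60}
    - {"offset": [0,0,0],"spin": 7.5,"jaw": 60}
    - {"offset": [0,0,0],"spin": 7.5,"jaw": 60}
    - {"offset": [0,0,0],"spin": 7.5,"jaw": 60}
    - {"offset": [-1.4,-18.2,0],"spin": 0,"jaw": 60}
    - {"offset": [-1.4,-18.2,0],"spin": 0,"jaw": 60}
    - {"offset": [-1.4,-18.2,0],"spin": 0,"jaw": 60}
    - {"offset": [-1.4,-18.2,0],"spin": 0,"jaw": 60}
    - {"offset": [-1.4,-18.2,0],"spin": 0,"jaw": 60}
    - {"offset": [0,0,10],"spin": 0,"jaw": 60}
    - {"offset": [0,0,20],"spin": 0,"jaw": 60}
    - {"offset": [0,0,20],"spin": 0,"jaw": 60}
    - {"offset": [0,0,15],"spin": 0,"jaw": 60}
    - {"offset": [0,0,10],"spin": 0,"jaw": 60}
    - {"offset": [0,0,0],"spin": 0,"jaw": 60}
    - {"offset": [0,0,0],"spin": 0,"jaw": 60}
  force: 8

```text
clock: 11.1
eef_pos: [454.8, -53.4, 182.1]
eef_rot: [-3.141, 0.0, 0.906]
wrist_force: [0.4, -0.6, -0.0]
finger_gap: 59.7
```

```bash
cat >> h.py <<'E'
ax=np.radians(6.9);X=np.array([np.cos(ax),np.sin(ax)]);Y=np.array([-X[1],X[0]]); O=np.array([530.5,-103.7])
def tp(x,y,z,ang): togo(*(O+x*X+y*Y),z,6.9+ang)
E
python3 - <<'E'
from h import *
c=cam('side');cv2.imwrite('pics/s5.png',c['color'][120:240,210:370].repeat(4,0).repeat(4,1))
tp(-69.3,59.5,180,-45)
E
```

```text
t 11.15 pos [454.9 -53.3 182.4] rot [ 1.7998e+02 -1.0000e-02  5.1940e+01] gap 60.0 F [-0.2  0.3  0.1]
tool offs 0.1 -0.5 2.4 spin 0.04
```

View pics/s5.png

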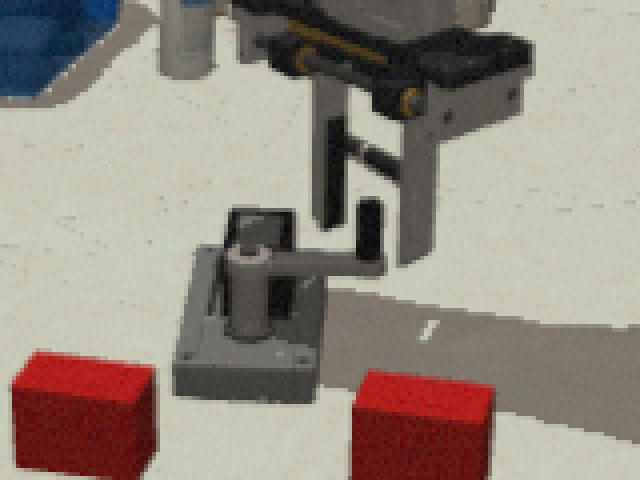

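The side crop shows the peg (370,230) between the two open fingers, with the tips above the lever arm. I'll close on it and compute the arc steps.

Request:
drive_tool:
  rows:
    - {"offset": [0,0,0],"spin": 0,"jaw": 12}
    - {"offset": [0,0,0],"spin": 0,"jaw": 12}
    - {"offset": [0,0,0],"spin": 0,"jaw": 12}
    - {"offset": [0,0,0],"spin": 0,"jaw": 12}
    - {"offset": [0,0,0],"spin": 0,"jaw": 12}
    - {"offset": [0,0,0],"spin": 0,"jaw": 12}
    - {"offset": [0,0,0],"spin": 0,"jaw": 12}
  force: 8

```text
clock: 11.85
eef_pos: [454.8, -53.2, 182.3]
eef_rot: [3.141, -0.0, 0.907]
wrist_force: [1.5, -0.3, -0.1]
finger_gap: 15.7
```

```bash
python3 - <<'E'
from h import *
tp(-69.3,59.5,180,-45)
q=np.linspace(1.528,0.06,18); x=-70*np.sin(q);y=-70*np.cos(q); dx=np.diff(x);dy=np.diff(y)
print(np.c_[(dx+dy)*.7071,(dx-dy)*.7071].round(1).tolist())
E
```

```text
t 11.85 pos [454.8 -53.2 182.3] rot [ 1.7997e+02 -2.0000e-02  5.1940e+01] gap 15.7 F [ 1.5 -0.3 -0.1]
tool offs 0.1 -0.3 2.3 spin 0.04
[[-3.9, 4.6], [-3.5, 4.9], [-3.0, 5.2], [-2.6, 5.5], [-2.1, 5.7], [-1.6, 5.8], [-1.1, 5.9], [-0.6, 6.0], [-0.1, 6.0], [0.5, 6.0], [1.0, 6.0], [1.5, 5.9], [2.0, 5.7], [2.5, 5.5], [2.9, 5.3], [3.4, 5.0], [3.8, 4.7]]
```

Request:
drive_tool:
  rows:
    - {"offset": [-3.9,4.6,0],"spin": 0,"jaw": 12}
    - {"offset": [-3.5,4.9,0],"spin": 0,"jaw": 12}
    - {"offset": [-3.0,5.2,0],"spin": 0,"jaw": 12}
    - {"offset": [-2.6,5.5,0],"spin": 0,"jaw": 12}
    - {"offset": [-2.1,5.7,0],"spin": 0,"jaw": 12}
    - {"offset": [-1.6,5.8,0],"spin": 0,"jaw": 12}
    - {"offset": [-1.1,5.9,0],"spin": 0,"jaw": 12}
    - {"offset": [-0.6,6.0,0],"spin": 0,"jaw": 12}
    - {"offset": [-0.1,6.0,0],"spin": 0,"jaw": 12}
    - {"offset": [0.5,6.0,0],"spin": 0,"jaw": 12}
    - {"offset": [1.0,6.0,0],"spin": 0,"jaw": 12}
    - {"offset": [1.5,5.9,0],"spin": 0,"jaw": 12}
    - {"offset": [2.0,5.7,0],"spin": 0,"jaw": 12}
    - {"offset": [2.5,5.5,0],"spin": 0,"jaw": 12}
    - {"offset": [2.9,5.3,0],"spin": 0,"jaw": 12}
    - {"offset": [3.4,5.0,0],"spin": 0,"jaw": 12}
    - {"offset": [3.8,4.7,0],"spin": 0,"jaw": 12}
    - {"offset": [0,0,0],"spin": 0,"jaw": 12}
    - {"offset": [0,0,0],"spin": 0,"jaw": 12}

```text
clock: 13.75
eef_pos: [528.1, -111.7, 182.2]
eef_rot: [3.141, -0.0, 0.907]
wrist_force: [0.7, 0.1, 1.7]
finger_gap: 16.1
```

```bash
python3 - <<'E'
from h import *
tp(0.5,-7.5,182,-45)
E
```

```text
t 13.75 pos [ 528.1 -111.7  182.2] rot [ 1.7996e+02 -2.0000e-02  5.1950e+01] gap 16.1 F [0.7 0.1 1.7]
tool offs 2.8 2.6 0.2 spin 0.05
```

Following well at low force. Next I push in small steps along pocket +x to the stop.

Request:
drive_tool:
  rows:
    - {"offset": [0.7,0.7,0],"spin": 0,"jaw": 12}
    - {"offset": [0.7,0.7,0],"spin": 0,"jaw": 12}
    - {"offset": [0.7,0.7,0],"spin": 0,"jaw": 12}
    - {"offset": [0.7,0.7,0],"spin": 0,"jaw": 12}
    - {"offset": [0,0,0],"spin": 0,"jaw": 12}

```text
clock: 14.25
eef_pos: [531.9, -111.2, 182.2]
eef_rot: [3.141, -0.0, 0.907]
wrist_force: [-1.3, -0.8, 2.6]
finger_gap: 15.8
```

Request:
drive_tool:
  rows:
    - {"offset": [0.7,0.7,0],"spin": 0,"jaw": 12}
    - {"offset": [0,0,0],"spin": 0,"jaw": 12}

```text
clock: 14.45
eef_pos: [532.9, -111.0, 182.2]
eef_rot: [3.141, -0.0, 0.907]
wrist_force: [-1.7, 0.5, 3.1]
finger_gap: 15.2
```

Request:
drive_tool:
  rows:
    - {"offset": [0.7,0.7,0],"spin": 0,"jaw": 12}
    - {"offset": [0,0,0],"spin": 0,"jaw": 12}

```text
clock: 14.65
eef_pos: [533.7, -110.9, 182.2]
eef_rot: [-3.141, 0.0, 0.907]
wrist_force: [-3.1, 0.6, 5.3]
finger_gap: 15.6
```

Request:
drive_tool:
  rows:
    - {"offset": [0.7,0.7,0],"spin": 0,"jaw": 12}
    - {"offset": [0,0,0],"spin": 0,"jaw": 12}

```text
clock: 14.85
eef_pos: [534.0, -110.8, 182.0]
eef_rot: [-3.139, 0.001, 0.907]
wrist_force: [-10.2, -0.7, 9.5]
finger_gap: 15.7
```

Force rises to 10 N while the motion stalls, so it is at the stop. I'll open, retreat and check.

Request:
drive_tool:
  rows:
    - {"offset": [0.5,0.5,0],"spin": 0,"jaw": 12}
    - {"offset": [0,0,0],"spin": 0,"jaw": 12}
    - {"offset": [0,0,0],"spin": 0,"jaw": 30}
    - {"offset": [0,0,0],"spin": 0,"jaw": 50}
    - {"offset": [0,0,0],"spin": 0,"jaw": 50}
    - {"offset": [0,0,0],"spin": 0,"jaw": 50}
    - {"offset": [0,0,-10],"spin": 0,"jaw": 50}
    - {"offset": [0,0,-25],"spin": 0,"jaw": 50}
    - {"offset": [0,0,-25],"spin": 0,"jaw": 50}
    - {"offset": [0,0,-20],"spin": 0,"jaw": 50}
    - {"offset": [-30,0,0],"spin": 0,"jaw": 50}
    - {"offset": [-40,0,0],"spin": 0,"jaw": 50}
    - {"offset": [-40,0,0],"spin": 0,"jaw": 50}
    - {"offset": [-40,0,-10],"spin": 0,"jaw": 50}
    - {"offset": [-10,0,0],"spin": 0,"jaw": 50}
    - {"offset": [0,0,0],"spin": 0,"jaw": 50}

```text
clock: 16.45
eef_pos: [436.3, -237.6, 272.9]
eef_rot: [3.14, -0.0, 0.904]
wrist_force: [-0.9, -0.2, 0.4]
finger_gap: 50.2
```

```bash
python3 - <<'E'
from h import *
pts=[]
for n in ['wrist','side','top']:
    c=cam(n);W=cloud(c); q=W[...,:2]-O; lx=q@X; ly=q@Y
    if n!='side': cv2.imwrite(f'pics/{n}6.png',c['color'])
    for nm,lo,hi in [('pack',52,64.5),('lever',69,82),('peg',106,118)]:
        m=(W[...,2]>lo)&(W[...,2]<hi)&(abs(lx)<60)&(ly>-70)&(ly<(48 if nm!='lever' else 100))
        if m.sum()>8:
            print(n,nm,m.sum(),np.round(cv2.minAreaRect(np.float32(np.stack([lx[m],ly[m]],1)))[0],1),'mean',lx[m].mean().round(1),ly[m].mean().round(1),np.percentile(W[m][:,2],[5,50,95]).round(1))
            if nm=='lever':
                for a,b in [(0,25),(25,45),(52,73)]:
                    k=m&(ly>a)&(ly<b); 
                    if k.sum()>4: print('  seg',a,b,np.percentile(lx[k],[3,50,97]).round(1))
togo(0,0,0,0)
E
python3 -c "
import cv2,numpy as np
a=cv2.imread('pics/wrist6.png');b=cv2.imread('pics/top6.png')[150:255,300:440]
b=cv2.resize(b,(560,420));a=cv2.resize(a,(560,420));cv2.imwrite('pics/f6.png',cv2.resize(np.hstack([a,b]),(800,300)))"
```

```text
wrist pack 2609 [-1.2 -4.7] mean -6.4 -16.1 [57.7 62.  63.4]
wrist lever 327 [-4.7 -7.4] mean -4.3 -9.5 [70.5 75.8 77.8]
  seg 0 25 [-8.5 -7.8 -5.1]
side pack 115 [-0.9 -3.3] mean -5.5 5.3 [53.9 62.4 64.3]
side lever 164 [ 1.5 33.5] mean 0.2 41.4 [70.5 77.6 80.5]
  seg 0 25 [-8.1  0.2  9.5]
  seg 25 45 [-6.9  0.7  8.5]
  seg 52 73 [-11.5  -2.   11.9]
side peg 28 [ 0.7 -5.3] mean 0.3 -4.4 [107.7 111.6 114.1]
top pack 349 [-1.7 -2.3] mean -3.7 -5.2 [57.6 61.8 64.1]
top lever 322 [ 0.9 29.6] mean -0.4 35.8 [72.3 76.8 81. ]
  seg 0 25 [-8.6 -0.2  8.3]
  seg 25 45 [-8.4  0.1  8.3]
  seg 52 73 [-12.3  -0.4  11.7]
top peg 43 [ 0.4 -7.4] mean -0.1 -7.5 [108.5 112.1 115.1]
t 16.6 pos [ 437.4 -235.9  272.1] rot [-1.7999e+02 -1.0000e-02  5.2000e+01] gap 50.4 F [-0.3 -0.6 -0.1]
tool offs -83.4 -489.9 272.1 spin -38.0
```

View pics/f6.png

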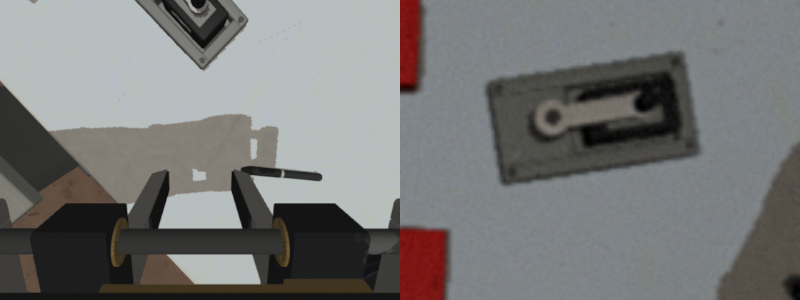

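The final view (wrist left, top right) shows the lever from the pillar at (552,117) to the peg at (648,102), straight along the pocket axis over the pack. Peg and pillar have the same pocket x within about 0.5 mm, so q ≈ 0. The pack top is level at 62 mm and the gripper is well clear.

```bash
python3 -c "
from h import *
W=cloud(cam('top'));m=(W[...,2]>48)&(W[...,2]<72)&(abs(W[...,0]-532)<60)&(abs(W[...,1]-333)<60)
print('slim',cv2.minAreaRect(W[m][:,:2].astype(np.float32)))
print(manip.sign_off())"
```

```text
slim ((532.5518798828125, 333.15704345703125), (24.8070011138916, 72.26331329345703), 6.3728346824646)
the job is handed in; nothing more can be done
None
```

The wide battery pack is upright in the dock pocket and released, and the locking lever is shut over it. I handed the job in at about 17 s of the 51 s allowed.

- **Pack:** its top reads 62 mm above the table, as the task gives for a seated pack. It sits about 1 mm off the pocket centre in x and up to 2 mm in y.
- **Lever:** I pinched the peg, swung it along its arc and pushed until it stalled at about 10 N against the stop. After I let go, the top and side cameras both put the peg within about 1 mm of the pillar's line in x, so the angle is close to 0 rad.
- **Other items:** the slim pack is still at (532, 333) mm, where it started. I never reached for the red and turquoise blocks. The gripper was open and clear of everything at hand-in.

**Disagreements:** at the stop the tool read about 2 mm past where I expected the peg. I put that down to give in the grip, since the released peg measured on axis. The last wrist view caught only part of the dock, so I did not use it for the lever angle.

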